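# Raise the bay's counterweighted bar and slide the tray in

## Task

The imaging bay is closed by a counterweighted bar. Push the bar up from underneath with your fingertips in one steady movement, past its balance point, so that it stays raised by itself; then push the tray with the pot in it along the table under the raised bar, between the guides, until it is fully home against the back stop. Grasp and lift nothing, push only on the tray and not on the pot, keep the pot standing in its tray, and leave the other things on the table where they are.

Things in the scene. Friction and masses are not known exactly. Their poses are not given: they have to be found in the camera images.
- station: The imaging bay, fixed to the table, placed anew each time. Origin on the table, right below the lowered bar, midway between the guides; its x is the direction in which the tray is pushed in (away from the robot), y runs along the lowered bar towards the pivot, z up. Back stop: board 45 mm tall, 220 wide, face at x=132 mm; a white light unit 55 tall behind it.
- bay_home (a point): Where the tray's origin is when the tray is fully home (on the table, at x=75, y=0 mm of the station). On both sides stand low guides, 16 mm tall, inner faces at station y=+-88 mm (tray half-width 70) from x=50 to 132, flaring out to y=+-105 at x=13.
- pivot (a point): Centre of the bar's pivot, at y=150, z=85 mm of the station; the pivot axis runs along the station's x. A post 121 mm tall, 32 x 40 mm, stands just behind it (centre at x=40, y=150), and a steel counterweight (disc 50 mm across, 60 mm thick) on a short crank turns with the bar on the far side of the pivot.
- bar_push (a point): Point on the bar's axis 275 mm from the pivot (station y=-125 mm when lowered); moves with the bar. The bar is a round steel tube 18 mm thick, 365 mm long, rubber-capped; lowered, its underside is 76 mm above the table, with only the table under this point. Its free end lies in a fork post at station y=-190 (20 x 20 mm, cheeks to z=98, foot plate 70 x 45 x 6).
- bar (a joint): Angle of the bar, rad: 0 lowered (level, in the fork), 1.75 fully raised, leaning a little past upright on its stop. Left alone it falls back to 0 from below about 0.65 (balance point) and goes on to 1.75 from above it, slowly: the hinge is damped. Raising it takes about 1 to 2 N at bar_push. No latch.
- tray: Open grey tray, 110 mm (its x, the pushing direction) x 140 mm (y) x 40 mm tall, walls 5 mm, 0.5 kg. Origin under its centre. Stands in front of the lowered bar, on the robot's side, roughly square to the bay, its near wall free to push on. The pot stands in it, between four cork blocks.
- pot: Earthenware pot 100 mm tall, 72 mm across at the belly, 0.3 kg, standing in the middle of the tray with its top 105 mm above the table: too tall to pass below the lowered bar. Origin under its centre (5 mm above the table), z is its upright axis.
- jar: Bystander: small closed glass jar with white cap, 52 mm across, 75 mm tall; origin under its centre.
- bowl: Bystander: small open earthenware bowl, 90 mm across, 45 mm tall; origin under its centre.
- brush: Bystander: cleaning brush lying on the table; origin under its centre.
- gauge: Bystander: flat steel sliding gauge 170 mm long lying on the table; origin under the middle of its beam.
- scalebar: Bystander: black-and-white photo scale bar, 120 x 20 x 8 mm, lying just outside the -y guide of the bay; origin under its centre.
- horn: Bystander: pale fossil horn core, 250 mm long, up to 48 mm thick, lying on the table; origin under its middle.
Things that resemble listed ones, but are neither listed nor needed, are in the scene too. Of the things shaped like the tray, the grey one is meant. Leave any yellow look-alike of the pot alone.

How it is judged:
On the way, in this order (a step that is already met when the one before it is completed fails the run):
1. the bar is raised and stays up with nothing touching it (value of joint bar above 1.6 rad and contact force between bar and the fingers below 0.1 N and contact force between bar and the arm below 0.1 N), for 0.3 s.
2. the tray is home against the back stop (x of tray in the frame of station between 0.066 and 0.084 m and y of tray in the frame of station between -0.025 and 0.025 m and angle between the x axis of tray and the x axis of station, either way round below 0.15 rad and angle between tray's own z axis and vertical below 0.08 rad), for 0.2 s.
At the end, for the whole second after the job is handed in: The bar stands raised by itself (joint above 1.6 rad), and the tray is at rest within 9 mm of fully home along the bay, within 25 mm of its middle line and 0.15 rad of square, with the pot upright (within 0.15 rad) in the middle of it (within 20 mm) (all of step 2 and value of joint bar above 1.6 rad and velocity of joint bar below 0.1 rad/s and linear speed of tray below 0.01 m/s and angle between pot's own z axis and vertical below 0.15 rad and horizontal distance between pot and tray below 0.02 m and linear speed of pot below 0.02 m/s); the robot touches nothing.
It fails at once if the tray or the pot is lifted or tipped (height (world z) of tray above 0.015 m or height (world z) of pot above 0.02 m or angle between tray's own z axis and vertical above 0.3 rad or angle between pot's own z axis and vertical above 0.4 rad).
It fails at once if the pot is pushed with the gripper or arm (contact force between pot and the fingers above 1 N or contact force between pot and the arm above 1 N).
It fails at once if the bar is flung up rather than pushed steadily (velocity of joint bar above 3 rad/s).
It fails at once if a bystander is moved by more than 25 mm or lifted (distance of any of jar, bowl, brush, gauge, scalebar, horn from where it was at the start of the episode above 0.025 m).
It also fails if it takes over 64 s, if anything falls off the work surface, if the arm or the gripper's body presses on something with over 40 N, if the wrist force passes 120 N, or if a joint passes its speed limit or range.

## Robot

A 6-joint arm with a two-finger parallel gripper is mounted at the origin on the work surface. World frame = base frame: x ahead of the robot, y to its left, z up, the work surface at z = 0. Lengths are in m, angles in rad, forces in N, time in s.
With the tool pointing down it reaches from about 0.325 to 0.9 m from the base axis. Payload 3.5 kg.
Tool frame: the origin (TCP) lies midway between the tips of the shut fingers; the grasp point (between the pads) lies 19 mm behind it (bot.grip_depth is the distance from the TCP to the grasp point, in m); x points along the fingers, y is the direction in which the jaws open and shut, and the axes are right-handed (so a half turn about x gives the same grasp; the last joint's range is limited). The gripper opens to 85 mm and grips with 20 to 120 N. Pads are 22 mm wide; open, the fingers measure 114 mm over their backs; the gripper's body (76 mm by 85 mm) begins 54 mm behind the grasp point. The pads swing forward as they close: fully open they stand 13 mm farther back than shut.
Start: joints at [-1.283, 0.276, -0.026, 1.268, 0, 1.467], TCP at [0.238, -0.578, 0.231] pointing down, gripper open.
Joint ranges: [-3.12, 3.12], [-0.85, 1.88], [-1.08, 1.24], [-1.95, 2.15], [-1.57, 1.53], [-3.14, 3.14]. Speed limits (rad/s): [2.57, 2.57, 3.14, 3.14, 3.14, 3.14].

## Interface

Orientations are given as a unit quaternion [x, y, z, w].
In Python, from rig import bot gives the robot as it stands. The module is installed in compiled form; this text tells all that it offers.
- The arm moves only by the tool carry_out, never from a script. Its argument "deltas" is a list of rows, each an object with "claw": the opening, from 0 (shut) to 1 (fully open); "dp": the shift along the world's x, y, z in m, a list of three; "twist": the turn, a rotation vector about the world's x, y, z in rad, a list of three. In form: [{"claw": claw, "dp": [dx, dy, dz], "twist": [ax, ay, az]}, ...]. A call has 1 to 20 rows; each row is the pose to reach, as a shift and turn from the pose commanded when the call began; what a row does not reach only later rows make up. A row lasts 1/8 s, in which the tool goes at most 62.5 mm and 10.7 degrees, less where a joint would pass 70% of its speed; a pose out of reach is approached as far as the arm can. A call with a gripper value outside its range is refused whole. The fingers move at their own pace and stop on an object; "squeeze" is the grip in N (left out, the last holds). Time passes only in rows, so rows that repeat a pose let the fingers close. It gives the time, the measured TCP pose, the force and the opening at its end, in the units of the state.
- bot.observe(): the state, without advancing time (a new reading comes with each control period).
- bot.read_camera(name): name is "scene" or "top"; returns (picture, depth): 400x640x3 uint8, blue, green, red; 400x640 float32, m along the optical axis (not along the pixel's ray), 0 where there is no reading.
- bot.camera_model(name): a dict with "intrinsics" (3x3 intrinsics, pixels), "pose" (4x4, takes a point from camera to world coordinates). Camera axes: x right, y down, z forward; pixel columns grow to the right and rows downward; lengths in m; the calibration is good to about 2 mm. A picture is of the moment at which its call begins. camera_model takes no time and is no camera call.
- bot.job_done(): hands the job in, once; it reports no verdict.
The state is a dict: "t": time; "qpos": joint angles; "dq": joint speeds; "tau": joint torques, N m; "ee_pos": TCP position; "eef_rot": TCP orientation; "contact_force": force on the tool from outside, world axes, zero at the start; "wrist_torque": the same for the moment, N m; "width": finger opening in m.
Only numpy, scipy, OpenCV 4.12 (cv2) and the standard library are available. Lean on these libraries where they do the work, as an engineer would, in place of code of your own. Each camera call takes 0.05 s, during which the arm holds its last target.

## Working session

There is one attempt and no reset: what is moved stays moved. The work goes in short steps, Python scripts to look and compute and a tool call to move; the robot and the scene stay as the last step left them, time stands still between calls to the robot, and variables do not carry over. Pictures are saved under pics/ and viewed, and the job is handed in when it is done.

Besides the shell and the picture viewer there is one more tool, called after "Emit:" as name(argument=value, ...) on one line, values as JSON. carry_out: Moves the arm, as the interface text tells. Its arguments: {"type":"object","properties":{"deltas":{"type":"array"},"squeeze":{"type":"number"}},"required":["deltas"]}

```bash
mkdir -p pics; python3 - <<'E'
from rig import bot
import cv2,numpy as np
for n in("scene","top"):
    p,d=bot.read_camera(n); cv2.imwrite(f"pics/{n}0.png",p); np.save(f"{n}0d.npy",d)
    m=bot.camera_model(n); print(n,np.round(m["intrinsics"],1).tolist(),np.round(m["pose"],3).tolist())
s=bot.observe(); print(s)
E
```

```text
scene [[363.9, 0.0, 322.3], [0.0, 363.9, 203.7], [0.0, 0.0, 1.0]] [[0.584, 0.529, -0.616, 1.011], [0.812, -0.389, 0.436, -0.337], [-0.009, -0.755, -0.656, 0.651], [0.0, 0.0, 0.0, 1.0]]
top [[471.3, 0.0, 316.9], [0.0, 471.3, 198.4], [0.0, 0.0, 1.0]] [[-0.008, -0.996, 0.084, 0.392], [-1.0, 0.008, -0.007, 0.035], [0.006, -0.084, -0.996, 1.282], [0.0, 0.0, 0.0, 1.0]]
{'t': 0.1, 'qpos': array([-1.28339356e+00,  2.77080373e-01, -2.77644910e-02,  1.26801087e+00,
        1.14406654e-05,  1.46736959e+00]), 'dq': array([ 0.00065766, -0.00045685,  0.00355506, -0.0009475 , -0.00053062,
        0.00071765]), 'tau': array([ 2.74534941e-04, -4.46708894e+01,  2.96128142e+01,  8.50860350e-03,
        1.76375437e-06, -3.68679039e-06]), 'ee_pos': array([ 0.23787055, -0.57718597,  0.2302472 ]), 'eef_rot': array([-0.69358535, -0.13802666,  0.69371106, -0.13657585]), 'contact_force': array([0.11603611, 0.57308912, 0.03554966]), 'wrist_torque': array([-0.03129058,  0.00836535, -0.04467217]), 'width': 0.08564962993373146}
```

View pics/scene0.png

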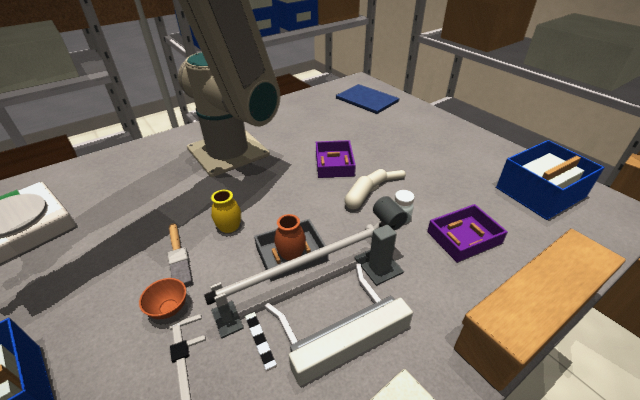

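View pics/top0.png

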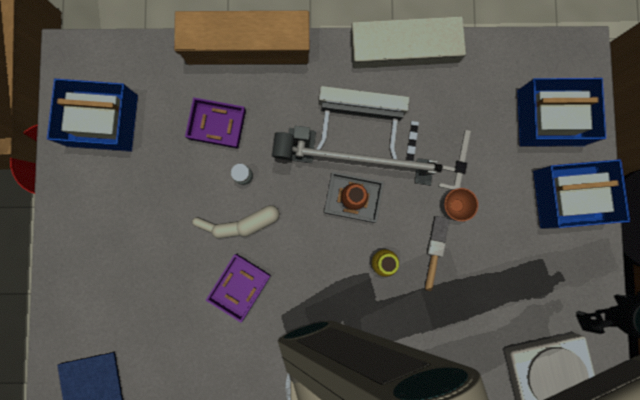

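The grey tray with the red pot is at about (353,197) in the top view. The bar runs from the pivot near (300,150) to the fork near (430,168), and the bowl and gauge are close to the fork. I'll zoom in to measure.

```bash
cat > h.py <<'E'
import numpy as np,cv2
from rig import bot
def ray(n,u,v,z):
    m=bot.camera_model(n);K=np.array(m["intrinsics"]);T=np.array(m["pose"])
    d=T[:3,:3]@np.linalg.solve(K,[u,v,1.]);o=T[:3,3]
    return (o+d*(z-o[2])/d[2])
def proj(n,P):
    m=bot.camera_model(n);K=np.array(m["intrinsics"]);T=np.array(m["pose"])
    c=T[:3,:3].T@(np.array(P)-T[:3,3]);p=K@c;return p[:2]/p[2]
E
python3 - <<'E'
import cv2
p=cv2.imread("pics/top0.png")[75:275,270:480]
cv2.imwrite("pics/topz.png",cv2.resize(p,None,fx=3,fy=3,interpolation=cv2.INTER_CUBIC)[:600])
p=cv2.imread("pics/scene0.png")[180:385,130:420]
cv2.imwrite("pics/scenez.png",cv2.resize(p,None,fx=2.7,fy=2.7,interpolation=cv2.INTER_CUBIC))
E
```

```text
(no output)
```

View pics/topz.png

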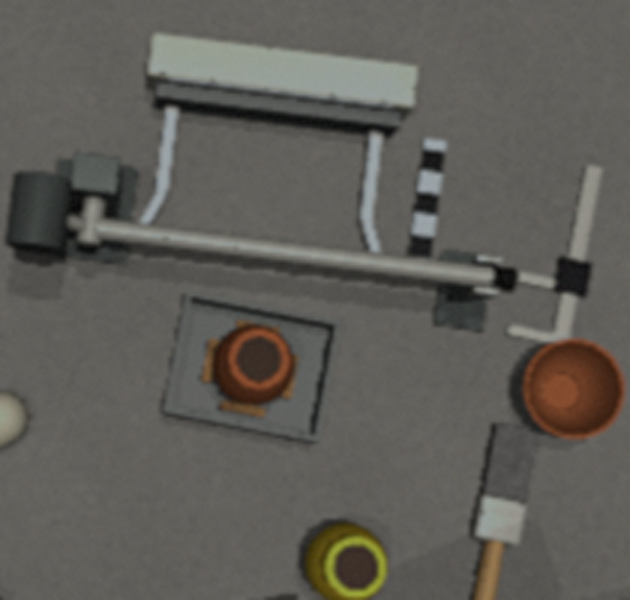

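View pics/scenez.png

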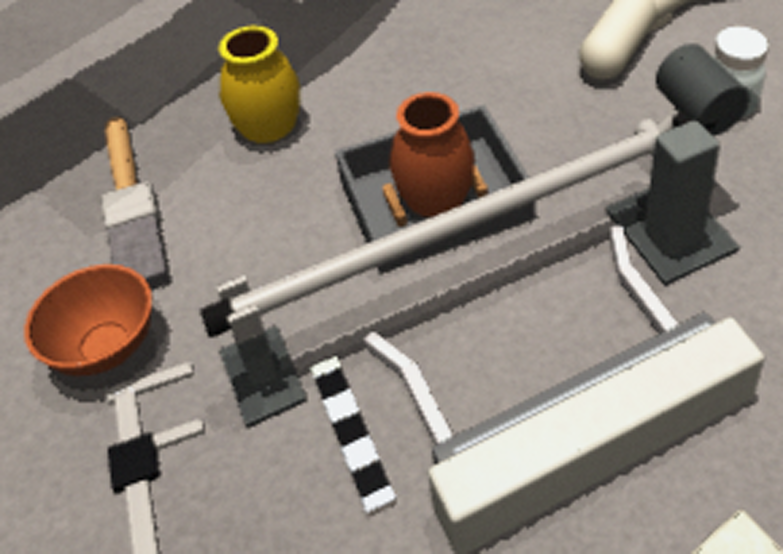

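```bash
python3 - <<'E'
from h import *
z=lambda u,v:((u+.5)/3-.5+270,(v+.5)/3-.5+75)
f=lambda u,v,h:ray("top",*z(u,v),h)
A=f(110,229,.085);B=f(490,276,.085);C=f(517,280,.085);P=f(92,226,.085)
print("bar",A,B,"cap",C,"piv",P)
yd=(A-B)[:2];yd/=np.linalg.norm(yd);xd=np.array([yd[1],-yd[0]])
print("yd",yd,"xd",xd,"yaw",np.arctan2(xd[1],xd[0]))
# origin estimates
print("from cap(-215)",C[:2]+yd*.215)
post=f(96,172,.121);print("post",post,"O",post[:2]-.04*xd-.15*yd)
# back stop/light unit corners (top z .055): front edge
l=f(150,82,.055);r=f(414,106,.055);print("light",l,r,"mid",(l+r)/2, np.linalg.norm(l-r),"xyaw",np.arctan2(*(-(l-r)[:2]*[1,-1])[::1]))
l=f(158,101,.045);r=f(398,128,.045);print("stop",l,r,np.linalg.norm(l-r));m=((l+r)/2)[:2];print("O est",m-.132*xd)
# guide tops at inner end/flares
for u,v in((172,108),(165,185),(146,222),(376,132),(366,215),(377,250)):
    print("g",f(u,v,.016))
tc=[f(u,v,.04) for u,v in((188,298),(335,325),(315,441),(165,413))]
c=np.mean(tc,0);print("tray",c,[np.linalg.norm(tc[i]-tc[(i+1)%4]).round(4) for i in range(4)])
e=tc[0]-tc[1]+tc[3]-tc[2];print("tray yaw",np.arctan2(-e[0],e[1]))
for n,u,v,h in(("pot",259,362,.105),("yellow",356,566,.1),("bowl",573,388,.045),("brushtip",510,425,.02),("jaw",512,330,.01),("jaw2",530,335,.01),("scaleend",420,252,.008),("fork",462,300,.006)):print(n,f(u,v,h))
E
```

```text
bar [0.61453281 0.05334174 0.085     ] [ 0.57155276 -0.27141025  0.085     ] cap [ 0.56793284 -0.29443816  0.085     ] piv [0.61724199 0.0687403  0.085     ]
yd [0.13120323 0.99135549] xd [ 0.99135549 -0.13120323] yaw -0.1315826068700727
from cap(-215) [ 0.59614153 -0.08129673]
post [0.65598827 0.06416035 0.121     ] O [ 0.59665357 -0.07929484]
light [0.75166301 0.01753853 0.055     ] [ 0.72846468 -0.21607483  0.055     ] mid [ 0.74006384 -0.09926815  0.055     ] 0.2347623582487993 xyaw -0.09897772328638735
stop [0.7372464 0.0104075 0.045    ] [ 0.71130796 -0.20335529  0.045     ] 0.21533076118085953
O est [ 0.59341825 -0.07915507]
g [ 0.73875345 -0.00289273  0.016     ]
g [0.66748749 0.00417751 0.016     ]
g [0.63357807 0.02172422 0.016     ]
g [ 0.71522328 -0.18877338  0.016     ]
g [ 0.63860891 -0.17799638  0.016     ]
g [ 0.6064337  -0.18727919  0.016     ]
tray [ 0.49706919 -0.06927949  0.04      ] [np.float64(0.1322), np.float64(0.1042), np.float64(0.134), np.float64(0.104)]
tray yaw -0.19155208031600787
pot [ 0.49740332 -0.0707958   0.105     ]
yellow [ 0.32728642 -0.14920512  0.1       ]
bowl [ 0.47776439 -0.3518136   0.045     ]
brushtip [ 0.4467899  -0.30209461  0.02      ]
jaw [ 0.5333098  -0.30916915  0.01      ]
jaw2 [ 0.52863143 -0.32536502  0.01      ]
scaleend [ 0.60566905 -0.22787804  0.008     ]
fork [ 0.56156888 -0.26548595  0.006     ]
```

```bash
cat >> h.py <<'E'
from scipy.spatial.transform import Rotation as R
def tgt(p,yaw,s=1):
    a=np.array([np.cos(p)*np.cos(yaw),np.cos(p)*np.sin(yaw),-np.sin(p)])
    y=s*np.array([-np.sin(yaw),np.cos(yaw),0]);return R.from_matrix(np.c_[a,y,np.cross(a,y)])
E
python3 - <<'E'
from h import *
r0=R.from_quat(bot.observe()["eef_rot"]);print(r0.as_matrix().round(3))
for s in(1,-1):
  t=tgt(np.radians(30),0,s);print(s,(t*r0.inv()).as_rotvec().round(3))
E
```

```text
[[-0.001  0.381 -0.925]
 [ 0.002 -0.925 -0.381]
 [-1.    -0.002 -0.   ]]
1 [-1.395 -0.279  2.417]
-1 [ 0.203 -1.034 -0.355]
```

Emit:
carry_out(deltas=[{"claw": 0,"dp": [0,0,0.02],"twist": [0,0,0]},{"claw": 0,"dp": [0.02,0.035,0.02],"twist": [0.02,-0.1,-0.035]},{"claw": 0,"dp": [0.045,0.07,0.02],"twist": [0.04,-0.2,-0.07]},{"claw": 0,"dp": [0.067,0.106,0.02],"twist": [0.06,-0.31,-0.106]},{"claw": 0,"dp": [0.089,0.141,0.02],"twist": [0.08,-0.41,-0.142]},{"claw": 0,"dp": [0.111,0.176,0.02],"twist": [0.1,-0.52,-0.178]},{"claw": 0,"dp": [0.133,0.212,0.02],"twist": [0.12,-0.62,-0.213]},{"claw": 0,"dp": [0.155,0.247,0.02],"twist": [0.14,-0.72,-0.248]},{"claw": 0,"dp": [0.178,0.282,0.02],"twist": [0.16,-0.83,-0.284]},{"claw": 0,"dp": [0.2,0.318,0.01],"twist": [0.18,-0.93,-0.32]},{"claw": 0,"dp": [0.222,0.353,0],"twist": [0.203,-1.034,-0.355]},{"claw": 0,"dp": [0.222,0.353,-0.03],"twist": [0.203,-1.034,-0.355]},{"claw": 0,"dp": [0.222,0.353,-0.03],"twist": [0.203,-1.034,-0.355]},{"claw": 0,"dp": [0.222,0.353,-0.03],"twist": [0.203,-1.034,-0.355]}])

```text
t: 1.85
ee_pos: [0.4605, -0.2259, 0.2025]
eef_rot: [0.966, -0.001, -0.258, 0.001]
contact_force: [-0.1, -0.2, -0.3]
width: 0.0001
```

```bash
python3 - <<'E'
from h import *
s=bot.observe();print(s["ee_pos"],s["t"],R.from_quat(s["eef_rot"]).as_matrix()[:,0],s["qpos"],s["contact_force"],s["width"])
for n in("scene","top"):
    p,d=bot.read_camera(n); cv2.imwrite(f"pics/{n}1.png",p)
E
```

```text
[ 0.4605296 -0.2259282  0.2025202] 1.85 [ 0.86655038 -0.00243393 -0.49908367] [-1.03655223 -0.22316314 -1.01894348  0.04870487  0.83987627  2.44142885] [-0.052633   -0.24256034 -0.31731286] 0.0001322982525895557
```

View pics/scene1.png

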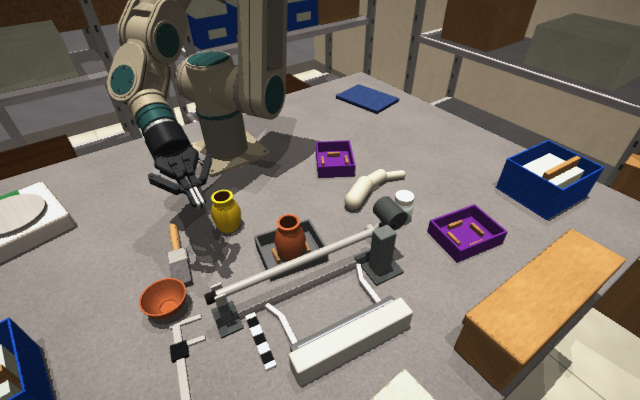

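The arm points forward and down with fingers shut, at about (200,205) in the scene view, clear of everything. Next I lower it in front of the bar.

Emit:
carry_out(deltas=[{"claw": 0,"dp": [0.01,0,-0.03],"twist": [0,0,0]},{"claw": 0,"dp": [0.02,0,-0.065],"twist": [0,0,0]},{"claw": 0,"dp": [0.03,0,-0.1],"twist": [0,0,0]},{"claw": 0,"dp": [0.035,0,-0.13],"twist": [0,0,0]},{"claw": 0,"dp": [0.04,0,-0.155],"twist": [0,0,0]},{"claw": 0,"dp": [0.04,0,-0.168],"twist": [0,0,0]},{"claw": 0,"dp": [0.04,0,-0.168],"twist": [0,0,0]},{"claw": 0,"dp": [0.04,0,-0.168],"twist": [0,0,0]}])

```text
t: 2.95
ee_pos: [0.5101, -0.2379, 0.0357]
eef_rot: [0.965, 0.004, -0.262, -0.0]
contact_force: [0.6, 0.8, -0.1]
width: 0.0001
```

```bash
python3 - <<'E'
from h import *
s=bot.observe();print(s["qpos"],s["contact_force"])
p,d=bot.read_camera("scene"); cv2.imwrite("pics/scene2.png",cv2.resize(p[140:380,100:420],None,fx=2.5,fy=2.5))
p,d=bot.read_camera("top"); cv2.imwrite("pics/top2.png",cv2.resize(p[75:275,270:480],None,fx=3,fy=3))
E
```

```text
[-0.9320059   0.37509043 -1.07367623 -0.66528285  0.77241828  2.53749567] [ 0.62192869  0.82130829 -0.1094178 ]
```

View pics/scene2.png

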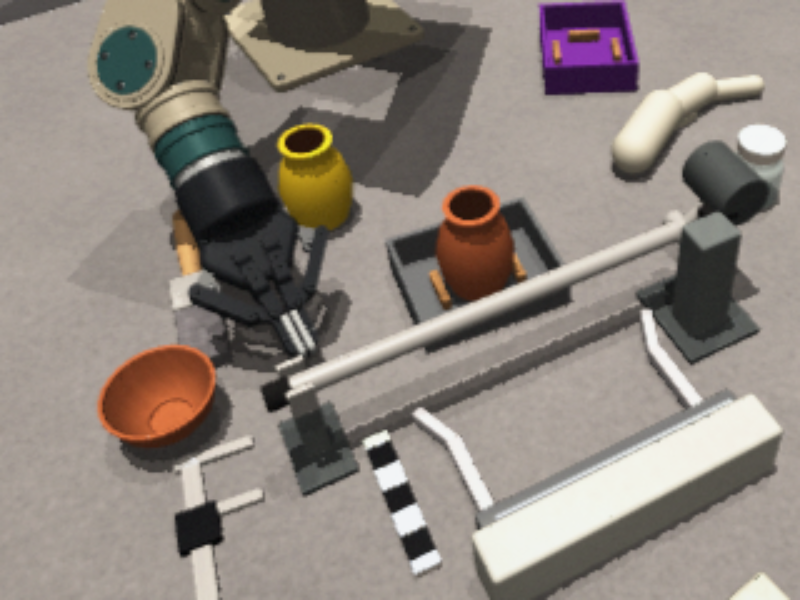

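View pics/top2.png

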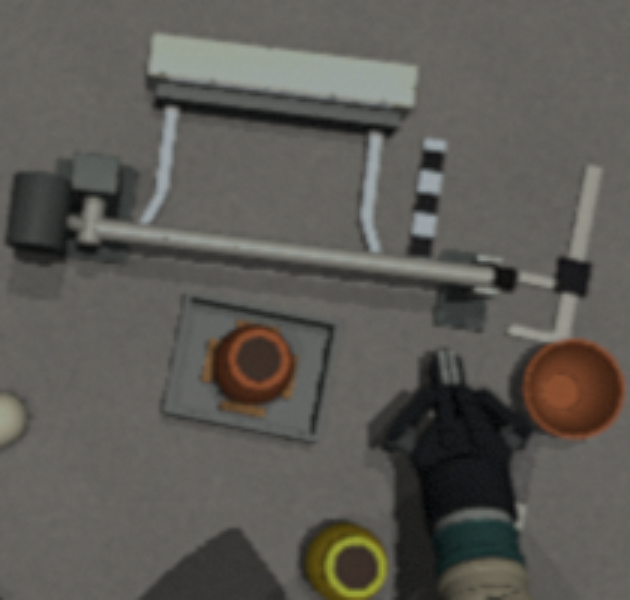

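The elbow joint was at its range limit because the tool was close in, so the pose was clamped about 15 mm off. Moving forward extends the arm. The bar, tray and bowl look undisturbed. I'll go forward gradually.

Emit:
carry_out(deltas=[{"claw": 0,"dp": [0.015,0.002,0],"twist": [0,0,0]},{"claw": 0,"dp": [0.03,0.005,0],"twist": [0,0,0]},{"claw": 0,"dp": [0.04,0.008,0],"twist": [0,0,0]},{"claw": 0,"dp": [0.04,0.008,0],"twist": [0,0,0]},{"claw": 0,"dp": [0.04,0.008,0],"twist": [0,0,0]}])

```text
t: 3.68
ee_pos: [0.5493, -0.228, 0.0343]
eef_rot: [0.965, 0.005, -0.263, -0.001]
contact_force: [-0.3, 0.2, -0.2]
width: 0.0
```

```bash
python3 - <<'E'
from h import *
s=bot.observe();print(s["qpos"],s["contact_force"],s["ee_pos"])
E
```

```text
[-0.83078347  0.4044723  -1.03311888 -0.7130302   0.69908768  2.63009089] [-0.28884286  0.23059247 -0.15445865] [ 0.54926366 -0.22796508  0.03427175]
```

Emit:
carry_out(deltas=[{"claw": 0,"dp": [0.012,0.003,-0.003],"twist": [0,0,0]},{"claw": 0,"dp": [0.025,0.006,-0.003],"twist": [0,0,0]},{"claw": 0,"dp": [0.037,0.009,-0.003],"twist": [0,0,0]},{"claw": 0,"dp": [0.048,0.01,-0.003],"twist": [0,0,0]},{"claw": 0,"dp": [0.048,0.01,-0.003],"twist": [0,0,0]}])

```text
t: 4.3
ee_pos: [0.5983, -0.2182, 0.0317]
eef_rot: [0.965, 0.005, -0.262, -0.001]
contact_force: [1.0, 0.9, 0.5]
width: -0.0
```

```bash
python3 - <<'E'
from h import *
s=bot.observe();print(s["qpos"],s["contact_force"],s["ee_pos"])
p,d=bot.read_camera("scene"); cv2.imwrite("pics/scene3.png",cv2.resize(p[140:380,100:420],None,fx=2.5,fy=2.5))
p,d=bot.read_camera("top"); cv2.imwrite("pics/top3.png",cv2.resize(p[75:275,270:480],None,fx=3,fy=3))
E
```

```text
[-0.72476182  0.44450583 -0.96963915 -0.74345333  0.61831209  2.7156199 ] [0.97368089 0.89523659 0.53163135] [ 0.59828324 -0.2181759   0.03170496]
```

View pics/scene3.png

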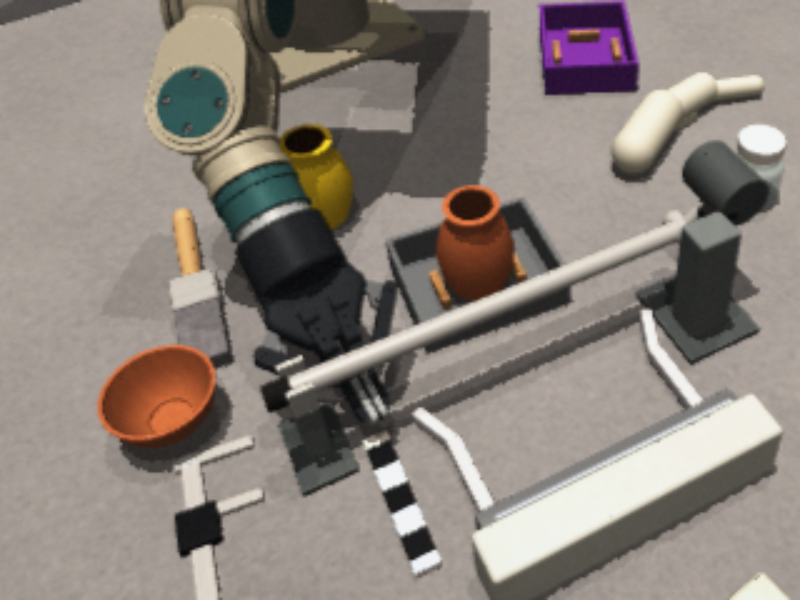

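View pics/top3.png

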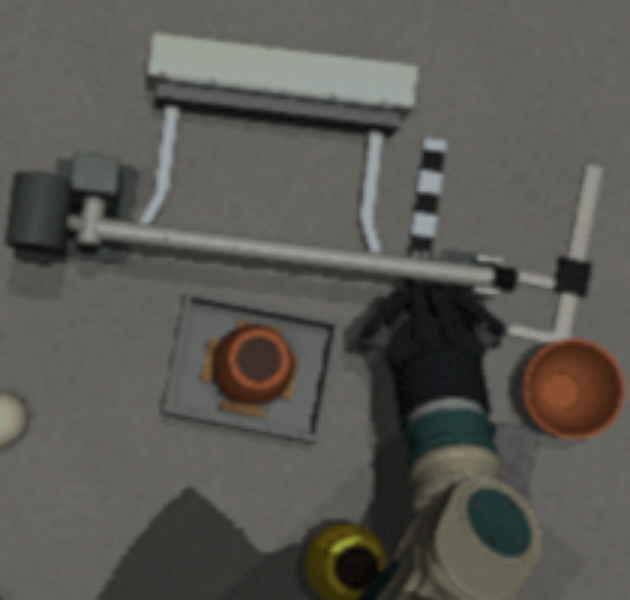

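The fingertips are under the bar at top-zoom (425,270), inside the fork and clear of the foot plate and scale bar. Now I raise the bar along its arc.

Emit:
carry_out(deltas=[{"claw": 0,"dp": [0,0,0.016],"twist": [0,0,0]},{"claw": 0,"dp": [0,0.0005,0.032],"twist": [0,0,0]},{"claw": 0,"dp": [0,0.0015,0.047],"twist": [0,0,0]},{"claw": 0,"dp": [0.0005,0.003,0.061],"twist": [0,0,0]},{"claw": 0,"dp": [0.0005,0.006,0.075],"twist": [0,0,0]},{"claw": 0,"dp": [0.001,0.009,0.0895],"twist": [0,0,0]},{"claw": 0,"dp": [0.0015,0.013,0.1035],"twist": [0,0,0]},{"claw": 0,"dp": [0.002,0.0175,0.117],"twist": [0,0,0]},{"claw": 0,"dp": [0.003,0.0225,0.1305],"twist": [0,0,0]},{"claw": 0,"dp": [0.0035,0.0285,0.1435],"twist": [0,0,0]},{"claw": 0,"dp": [0.0045,0.035,0.1565],"twist": [0,0,0]},{"claw": 0,"dp": [0.0055,0.042,0.169],"twist": [0,0,0]},{"claw": 0,"dp": [0.0065,0.05,0.181],"twist": [0,0,0]},{"claw": 0,"dp": [0.0075,0.0585,0.193],"twist": [0,0,0]},{"claw": 0,"dp": [0.0085,0.0675,0.204],"twist": [0,0,0]},{"claw": 0,"dp": [0.0095,0.077,0.215],"twist": [0,0,0]},{"claw": 0,"dp": [0.011,0.087,0.225],"twist": [0,0,0]},{"claw": 0,"dp": [0.0125,0.0975,0.235],"twist": [0,0,0]},{"claw": 0,"dp": [0.0135,0.1085,0.244],"twist": [0,0,0]},{"claw": 0,"dp": [0.015,0.12,0.253],"twist": [0,0,0]}])

```text
t: 6.9
ee_pos: [0.6123, -0.0976, 0.285]
eef_rot: [0.965, 0.005, -0.263, -0.001]
contact_force: [0.5, 0.1, 0.9]
width: 0.0002
```

```bash
python3 - <<'E'
from h import *
s=bot.observe();print(s["qpos"],s["contact_force"],s["ee_pos"])
p,d=bot.read_camera("scene"); cv2.imwrite("pics/scene4.png",p)
E
```

```text
[-0.44435446 -0.22350975 -0.84990005 -0.04632464  0.38950262  2.90372667] [0.51626563 0.05193784 0.87330044] [ 0.61232446 -0.09762686  0.28498229]
```

View pics/scene4.png

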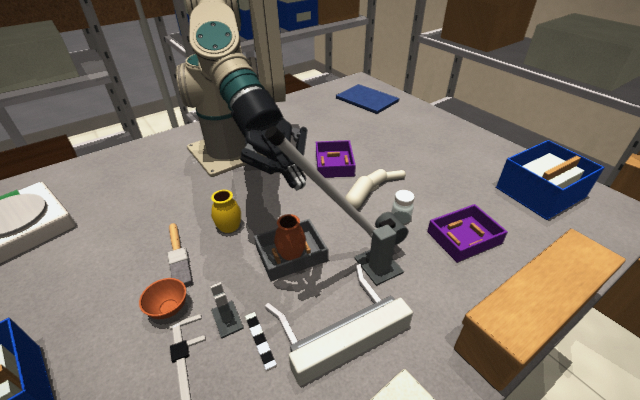

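The bar is past its balance point, angled up from the post at (385,235) towards (290,145). I follow it a little further, then let it go on and back away.

Emit:
carry_out(deltas=[{"claw": 0,"dp": [0.0015,0.012,0.008],"twist": [0,0,0]},{"claw": 0,"dp": [0.003,0.024,0.016],"twist": [0,0,0]},{"claw": 0,"dp": [0.0045,0.036,0.022],"twist": [0,0,0]},{"claw": 0,"dp": [0.0045,0.036,0.022],"twist": [0,0,0]},{"claw": 0,"dp": [0.0045,0.036,0.022],"twist": [0,0,0]},{"claw": 0,"dp": [0.0045,0.036,0.022],"twist": [0,0,0]},{"claw": 0,"dp": [0.0045,0.036,0.022],"twist": [0,0,0]},{"claw": 0,"dp": [0.0045,0.036,0.022],"twist": [0,0,0]},{"claw": 0,"dp": [0.0045,0.036,0.022],"twist": [0,0,0]},{"claw": 0,"dp": [0.0045,0.036,0.022],"twist": [0,0,0]},{"claw": 0,"dp": [0.0045,0.036,0.022],"twist": [0,0,0]},{"claw": 0,"dp": [0.0045,0.036,0.022],"twist": [0,0,0]}])

```text
t: 8.45
ee_pos: [0.6169, -0.0625, 0.3066]
eef_rot: [0.965, 0.005, -0.263, -0.001]
contact_force: [0.0, 0.1, 0.2]
width: 0.0001
```

```bash
python3 - <<'E'
from h import *
s=bot.observe();print(s["qpos"],s["contact_force"],s["ee_pos"])
p,d=bot.read_camera("scene"); cv2.imwrite("pics/scene5.png",p)
E
```

```text
[-0.35131033 -0.26190076 -0.82788862 -0.00461873  0.31096771  2.95719957] [0.04396927 0.08386799 0.18720134] [ 0.61685128 -0.06249146  0.30657721]
```

View pics/scene5.png

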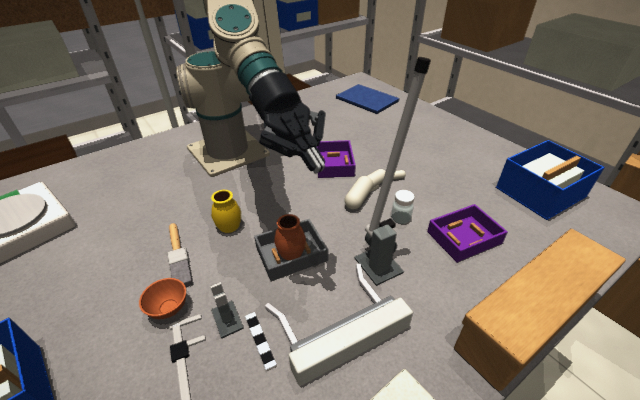

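The bar stands raised near upright, ending at about (422,65), with the fingers clear at (320,165). Reach near the base is limited by the elbow, so I fit a simple kinematic model to my logged poses to plan the pushing pose.

```bash
cat > kin.py <<'E'
from h import *
from scipy.optimize import least_squares
D=[([-1.28339356,.277080373,-.027764491,1.26801087,0,1.46736959],[.23787,-.57719,.23025]),
([-1.03655223,-0.22316314,-1.01894348,0.04870487,0.83987627,2.44142885],[0.4605296,-0.2259282,0.2025202]),
([-0.9320059,0.37509043,-1.07367623,-0.66528285,0.77241828,2.53749567],[.5101,-.2379,.0357]),
([-0.83078347,0.4044723,-1.03311888,-0.7130302,0.69908768,2.63009089],[0.54926366,-0.22796508,0.03427175]),
([-0.72476182,0.44450583,-0.96963915,-0.74345333,0.61831209,2.7156199],[0.59828324,-0.2181759,0.03170496]),
([-0.44435446,-0.22350975,-0.84990005,-0.04632464,0.38950262,2.90372667],[0.61232446,-0.09762686,0.28498229]),
([-0.35131033,-0.26190076,-0.82788862,-0.00461873,0.31096771,2.95719957],[0.61685128,-0.06249146,0.30657721])]
def fk(q,k):
    r0,z0,l1,e,l2,o,L=k
    A=R.from_euler('z',q[0]);B=A*R.from_euler('y',q[1]);C=B*R.from_euler('y',-q[2])
    E=C*R.from_euler('y',q[3]);F=E*R.from_euler('z',q[4]);G=F*R.from_euler('x',q[5])
    return A.apply([r0,0,z0])+B.apply([0,0,l1])+C.apply([l2,0,e])+E.apply([o,0,0])+G.apply([L,0,0]),G
def fit():
    return least_squares(lambda k:np.ravel([fk(q,k)[0]-p for q,p in D]),[0,.3,.35,0,.35,.05,.25],x_scale=.1)
E
python3 - <<'E'
from kin import *
f=fit();print(f.x.round(4),np.abs(f.fun).max());k=f.x
print(fk(D[1][0],k)[1].as_matrix().round(3)); s=bot.observe();print(R.from_quat(s["eef_rot"]).as_matrix().round(3),fk(D[-1][0],k)[1].as_matrix().round(3))
lo=np.array([-3.1,-.85,-1.05,-1.95,-1.55,-3.12]);hi=np.array([3.1,1.88,1.24,2.15,1.5,3.12])
def ik(P,t,q0):
    w=lambda q:(lambda a:np.r_[(a[0]-P)*10,(a[1]*t.inv()).as_rotvec()])(fk(q,k))
    g=least_squares(w,np.clip(q0,lo+.01,hi-.01),bounds=(lo,hi));return g.x,np.abs(g.fun).max()
O=np.array([.595,-.080]);xd=np.array([.9922,-.1247])
for p in(60,65,70,75):
  for x in(-.20,-.17,-.16):
   for z in (.01,.09):
    P=np.r_[O+x*xd,z];q,e=ik(P,tgt(np.radians(p),-.125,1),[-.2,.2,-.9,.1,.1,0]);print(p,x,z,P.round(3),q.round(2),round(e,4))
E
```

```text
[ 0.008   0.2064  0.5305  0.04    0.4782 -0.0107  0.3952] 0.06198512014822563
[[ 0.867 -0.002 -0.499]
 [-0.002 -1.    -0.001]
 [-0.499  0.002 -0.867]]
[[ 0.862  0.009 -0.507]
 [ 0.01  -1.    -0.   ]
 [-0.507 -0.005 -0.862]] [[ 0.862  0.009 -0.507]
 [ 0.01  -1.    -0.   ]
 [-0.507 -0.005 -0.862]]
60 -0.2 0.01 [ 0.397 -0.055  0.01 ] [-0.15 -0.11 -1.05  0.26  0.01 -0.02] 0.1512
60 -0.2 0.09 [ 0.397 -0.055  0.09 ] [-0.15 -0.35 -1.05  0.38  0.01 -0.02] 0.0241
60 -0.17 0.01 [ 0.426 -0.059  0.01 ] [-0.15 -0.07 -1.05  0.16  0.01 -0.02] 0.0891
60 -0.17 0.09 [ 0.426 -0.059  0.09 ] [-0.15 -0.29 -1.03  0.31  0.01 -0.02] 0.0
60 -0.16 0.01 [ 0.436 -0.06   0.01 ] [-0.15 -0.05 -1.05  0.12  0.01 -0.02] 0.0682
60 -0.16 0.09 [ 0.436 -0.06   0.09 ] [-0.15 -0.26 -1.01  0.3   0.01 -0.02] 0.0
65 -0.2 0.01 [ 0.397 -0.055  0.01 ] [-0.15 -0.11 -1.05  0.26  0.01 -0.02] 0.0706
65 -0.2 0.09 [ 0.397 -0.055  0.09 ] [-0.15 -0.32 -1.    0.45  0.01 -0.02] 0.0
65 -0.17 0.01 [ 0.426 -0.059  0.01 ] [-0.14 -0.07 -1.05  0.16  0.01 -0.02] 0.0083
65 -0.17 0.09 [ 0.426 -0.059  0.09 ] [-0.14 -0.24 -0.96  0.42  0.01 -0.02] 0.0
[... 402 characters left out ...]
 0.09 [ 0.426 -0.059  0.09 ] [-0.14 -0.19 -0.89  0.53  0.01 -0.02] 0.0
70 -0.16 0.01 [ 0.436 -0.06   0.01 ] [-0.14 -0.02 -0.97  0.27  0.01 -0.02] 0.0
70 -0.16 0.09 [ 0.436 -0.06   0.09 ] [-0.14 -0.17 -0.87  0.52  0.01 -0.02] 0.0
75 -0.2 0.01 [ 0.397 -0.055  0.01 ] [-0.14 -0.06 -0.97  0.39  0.   -0.02] 0.0
75 -0.2 0.09 [ 0.397 -0.055  0.09 ] [-0.14 -0.2  -0.87  0.64  0.   -0.02] 0.0
75 -0.17 0.01 [ 0.426 -0.059  0.01 ] [-0.14  0.   -0.92  0.39  0.   -0.02] 0.0
75 -0.17 0.09 [ 0.426 -0.059  0.09 ] [-0.14 -0.14 -0.82  0.63  0.   -0.02] 0.0
75 -0.16 0.01 [ 0.436 -0.06   0.01 ] [-0.14  0.02 -0.9   0.39  0.   -0.01] 0.0
75 -0.16 0.09 [ 0.436 -0.06   0.09 ] [-0.14 -0.12 -0.8   0.62  0.   -0.01] 0.0
```

```bash
cat > kin2.py <<'E'
from kin import *
def fk(q,k):
    A=R.from_euler('z',q[0]);B=A*R.from_euler('y',q[1]);C=B*R.from_euler('y',-q[2])
    E=C*R.from_euler('y',q[3]);F=E*R.from_euler('z',q[4]);G=F*R.from_euler('x',q[5])
    return A.apply([k[0],k[1],k[2]])+B.apply([k[3],0,k[4]])+C.apply([k[5],0,k[6]])+E.apply([k[7],0,k[8]])+G.apply([k[9],0,0]),G
def fit():
    k0=np.array([0,0,.25,.03,.4,.35,.0,.05,0,.25])
    return least_squares(lambda k:np.r_[np.ravel([fk(q,k)[0]-p for q,p in D]),.002*(k-k0)],k0)
lo=np.array([-3.1,-.85,-1.06,-1.95,-1.55,-3.12]);hi=np.array([3.1,1.88,1.24,2.15,1.5,3.12])
def ik(P,t,q0,k):
    w=lambda q:(lambda a:np.r_[(a[0]-P)*10,(a[1]*t.inv()).as_rotvec()])(fk(q,k))
    g=least_squares(w,np.clip(q0,lo+.01,hi-.01),bounds=(lo,hi));return g.x,np.abs(g.fun).max()
E
python3 - <<'E'
from kin2 import *
f=fit();k=f.x;print(k.round(3),np.abs(f.fun[:21]).max())
O=np.array([.595,-.080]);xd=np.array([.9922,-.1247])
for p in(60,65,70,75):
  for x in(-.20,-.18,-.16):
   for z in (.01,):
    P=np.r_[O+x*xd,z];q,e=ik(P,tgt(np.radians(p),-.125,1),[-.2,.2,-.9,.1,.1,0],k);print(p,x,z,P.round(3),q.round(2),round(e,4))
E
```

```text
[ 0.     0.065  0.23   0.     0.548  0.49   0.015  0.102 -0.     0.291] 3.196926829618363e-05
60 -0.2 0.01 [ 0.397 -0.055  0.01 ] [-0.38 -0.07 -1.06  0.19  0.11 -0.24] 0.1185
60 -0.18 0.01 [ 0.416 -0.058  0.01 ] [-0.37 -0.04 -1.06  0.12  0.11 -0.22] 0.0779
60 -0.16 0.01 [ 0.436 -0.06   0.01 ] [-0.36 -0.01 -1.06  0.04  0.11 -0.21] 0.0366
65 -0.2 0.01 [ 0.397 -0.055  0.01 ] [-0.37 -0.07 -1.06  0.19  0.1  -0.23] 0.0392
65 -0.18 0.01 [ 0.416 -0.058  0.01 ] [-0.36 -0.04 -1.06  0.12  0.1  -0.21] 0.0
65 -0.16 0.01 [ 0.436 -0.06   0.01 ] [-0.35  0.   -1.02  0.12  0.09 -0.2 ] 0.0
70 -0.2 0.01 [ 0.397 -0.055  0.01 ] [-0.36 -0.05 -1.02  0.26  0.08 -0.22] 0.0
70 -0.18 0.01 [ 0.416 -0.058  0.01 ] [-0.34 -0.01 -0.99  0.25  0.07 -0.21] 0.0
70 -0.16 0.01 [ 0.436 -0.06   0.01 ] [-0.33  0.02 -0.95  0.25  0.07 -0.19] 0.0
75 -0.2 0.01 [ 0.397 -0.055  0.01 ] [-0.34 -0.01 -0.96  0.37  0.06 -0.21] 0.0
75 -0.18 0.01 [ 0.416 -0.058  0.01 ] [-0.33  0.02 -0.92  0.37  0.05 -0.2 ] 0.0
75 -0.16 0.01 [ 0.436 -0.06   0.01 ] [-0.32  0.06 -0.88  0.37  0.05 -0.19] 0.0
```

The model now fits to 0.03 mm. I plan waypoints to behind the tray.

```bash
python3 - <<'E'
from kin2 import *
k=fit().x;s=bot.observe();print(s["ee_pos"]);r0=R.from_quat(s["eef_rot"])
O=np.array([.595,-.080]);xd=np.array([.9922,-.1247])
t=tgt(np.radians(66),-.125,-1);print((t*r0.inv()).as_rotvec())
q=s["qpos"]
for x,z in((-.178,.25),(-.178,.15),(-.178,.008),(-.15,.008),(-.05,.008),(.02,.008)):
    P=np.r_[O+x*xd,z];q,e=ik(P,t,q,k);print(x,z,(P-s["ee_pos"]).round(4),q.round(3),round(e,4))
E
```

```text
[ 0.61683364 -0.06249056  0.30654074]
[ 0.03136521  0.62003943 -0.12782101]
-0.178 0.25 [-0.1984  0.0047 -0.0565] [-0.356 -0.41  -0.692  0.879  0.093  2.93 ] 0.0
-0.178 0.15 [-0.1984  0.0047 -0.1565] [-0.356 -0.317 -0.86   0.619  0.093  2.93 ] 0.0
-0.178 0.008 [-0.1984  0.0047 -0.2985] [-0.356 -0.023 -1.043  0.142  0.093  2.93 ] 0.0
-0.15 0.008 [-0.1707  0.0012 -0.2985] [-0.336  0.029 -0.991  0.141  0.085  2.948] 0.0
-0.05 0.008 [-0.0714 -0.0113 -0.2985] [-0.287  0.189 -0.796  0.171  0.066  2.993] 0.0
0.02 0.008 [-0.002  -0.02   -0.2985] [-0.264  0.289 -0.652  0.214  0.056  3.014] 0.0
```

Emit:
carry_out(deltas=[{"claw": 0,"dp": [-0.02,0,0],"twist": [0.003,0.06,-0.012]},{"claw": 0,"dp": [-0.045,0.001,0],"twist": [0.006,0.14,-0.03]},{"claw": 0.5,"dp": [-0.075,0.002,0],"twist": [0.011,0.23,-0.047]},{"claw": 1,"dp": [-0.105,0.003,0],"twist": [0.016,0.32,-0.066]},{"claw": 1,"dp": [-0.135,0.003,0],"twist": [0.021,0.42,-0.086]},{"claw": 1,"dp": [-0.165,0.004,-0.02],"twist": [0.026,0.52,-0.107]},{"claw": 1,"dp": [-0.198,0.005,-0.05],"twist": [0.031,0.62,-0.128]},{"claw": 1,"dp": [-0.198,0.005,-0.09],"twist": [0.031,0.62,-0.128]},{"claw": 1,"dp": [-0.198,0.005,-0.13],"twist": [0.031,0.62,-0.128]},{"claw": 1,"dp": [-0.198,0.005,-0.16],"twist": [0.031,0.62,-0.128]},{"claw": 1,"dp": [-0.198,0.005,-0.16],"twist": [0.031,0.62,-0.128]}])

```text
t: 9.88
ee_pos: [0.4163, -0.0566, 0.1435]
eef_rot: [0.835, -0.052, -0.546, -0.035]
contact_force: [0.5, 0.5, 0.0]
width: 0.0853
```

```bash
python3 - <<'E'
from h import *
s=bot.observe();print(s["qpos"].round(3),s["contact_force"],s["ee_pos"],s["width"])
p,d=bot.read_camera("scene"); cv2.imwrite("pics/scene6.png",cv2.resize(p[20:380,100:480],None,fx=1.66,fy=1.66,interpolation=cv2.INTER_CUBIC))
p,d=bot.read_camera("top"); cv2.imwrite("pics/top6.png",cv2.resize(p[75:275,270:480],None,fx=3,fy=3,interpolation=cv2.INTER_CUBIC))
E
```

```text
[-0.354 -0.309 -0.868  0.609  0.092  2.932] [0.48266231 0.52623453 0.03032337] [ 0.41628521 -0.05655272  0.14354109] 0.08525732404809168
```

View pics/scene6.png

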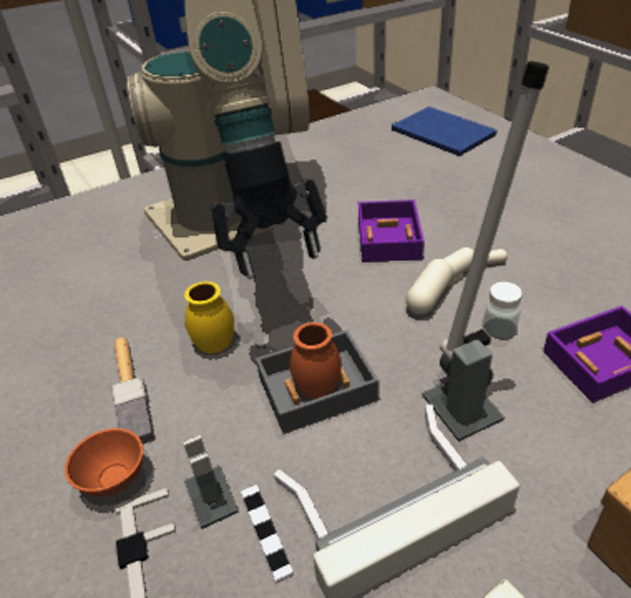

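View pics/top6.png

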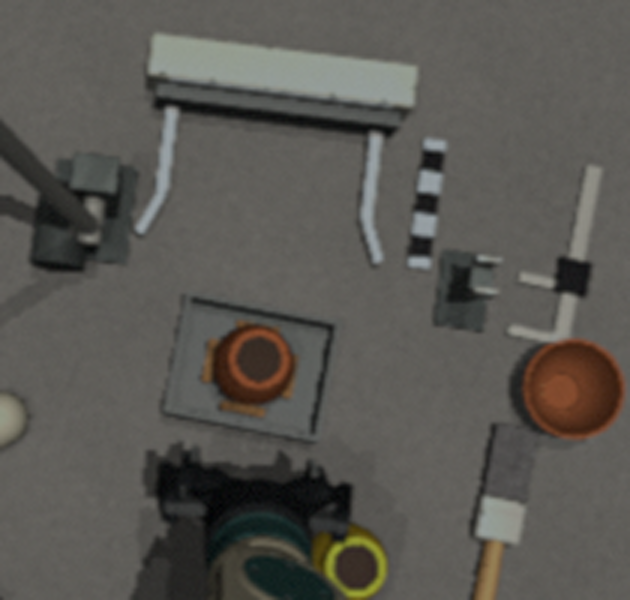

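The bar stands raised on its stop and the tray is undisturbed. The yellow pot is close to the right knuckle, at top-zoom (340,520). I shift a little to +y, narrow the jaws slightly and descend.

Emit:
carry_out(deltas=[{"claw": 0.8,"dp": [0.006,0.008,0],"twist": [0,0,0]},{"claw": 0.8,"dp": [0.006,0.008,-0.025],"twist": [0,0,0]},{"claw": 0.8,"dp": [0.006,0.008,-0.05],"twist": [0,0,0]},{"claw": 0.8,"dp": [0.006,0.008,-0.075],"twist": [0,0,0]},{"claw": 0.8,"dp": [0.006,0.008,-0.1],"twist": [0,0,0]},{"claw": 0.8,"dp": [0.006,0.008,-0.12],"twist": [0,0,0]},{"claw": 0.8,"dp": [0.006,0.008,-0.132],"twist": [0,0,0]},{"claw": 0.8,"dp": [0.006,0.008,-0.132],"twist": [0,0,0]}])

```text
t: 10.98
ee_pos: [0.4258, -0.0493, 0.0149]
eef_rot: [0.837, -0.052, -0.543, -0.034]
contact_force: [-0.5, -0.5, 0.1]
width: 0.0683
```

```bash
python3 - <<'E'
from h import *
s=bot.observe();print(s["qpos"].round(3),s["contact_force"],s["ee_pos"],s["width"])
p,d=bot.read_camera("scene"); cv2.imwrite("pics/scene7.png",cv2.resize(p[120:300,170:370],None,fx=3,fy=3,interpolation=cv2.INTER_CUBIC))
p,d=bot.read_camera("top"); cv2.imwrite("pics/top7.png",cv2.resize(p[75:275,270:480],None,fx=3,fy=3,interpolation=cv2.INTER_CUBIC))
E
```

```text
[-0.321 -0.031 -1.025  0.164  0.079  2.962] [-0.54928496 -0.53345301  0.14189472] [ 0.42582428 -0.0493384   0.0148649 ] 0.06832610410765244
```

View pics/scene7.png

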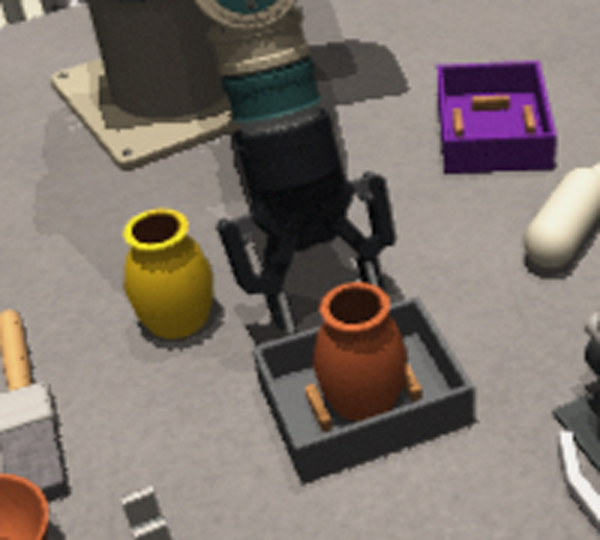

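View pics/top7.png

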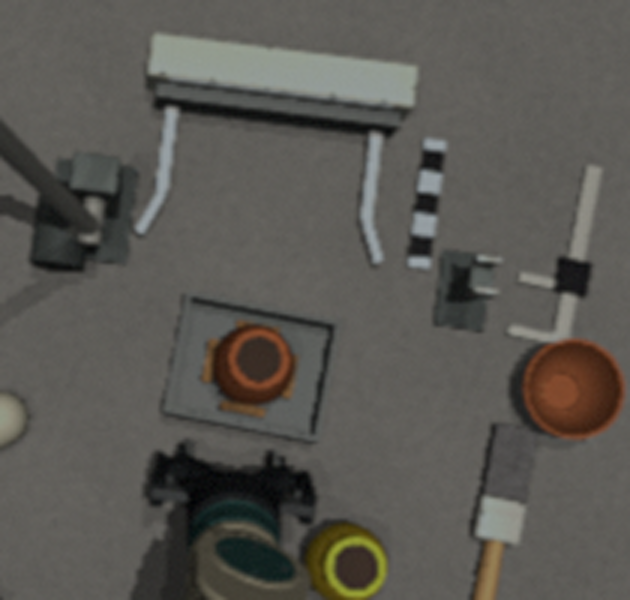

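The fingers stand 10 mm behind the tray's near wall, clear of both pots. I push gently along the bay axis.

Emit:
carry_out(deltas=[{"claw": 0.8,"dp": [0.004,-0.0005,-0.003],"twist": [0,0,0]},{"claw": 0.8,"dp": [0.008,-0.001,-0.003],"twist": [0,0,0]},{"claw": 0.8,"dp": [0.012,-0.0015,-0.003],"twist": [0,0,0]},{"claw": 0.8,"dp": [0.017,-0.002,-0.003],"twist": [0,0,0]},{"claw": 0.8,"dp": [0.023,-0.003,-0.003],"twist": [0,0,0]},{"claw": 0.8,"dp": [0.03,-0.004,-0.003],"twist": [0,0,0]},{"claw": 0.8,"dp": [0.037,-0.0045,-0.003],"twist": [0,0,0]},{"claw": 0.8,"dp": [0.044,-0.0055,-0.003],"twist": [0,0,0]},{"claw": 0.8,"dp": [0.051,-0.0065,-0.003],"twist": [0,0,0]},{"claw": 0.8,"dp": [0.058,-0.007,-0.003],"twist": [0,0,0]},{"claw": 0.8,"dp": [0.065,-0.008,-0.003],"twist": [0,0,0]},{"claw": 0.8,"dp": [0.072,-0.009,-0.003],"twist": [0,0,0]},{"claw": 0.8,"dp": [0.079,-0.01,-0.003],"twist": [0,0,0]},{"claw": 0.8,"dp": [0.086,-0.011,-0.003],"twist": [0,0,0]},{"claw": 0.8,"dp": [0.093,-0.0115,-0.003],"twist": [0,0,0]},{"claw": 0.8,"dp": [0.1,-0.0125,-0.003],"twist": [0,0,0]},{"claw": 0.8,"dp": [0.105,-0.013,-0.003],"twist": [0,0,0]},{"claw": 0.8,"dp": [0.108,-0.0135,-0.003],"twist": [0,0,0]},{"claw": 0.8,"dp": [0.108,-0.0135,-0.003],"twist": [0,0,0]}])

```text
t: 13.45
ee_pos: [0.5301, -0.0623, 0.0097]
eef_rot: [0.835, -0.052, -0.546, -0.034]
contact_force: [-4.2, 1.0, -0.9]
width: 0.0683
```

```bash
python3 - <<'E'
from h import *
s=bot.observe();print(s["qpos"].round(3),s["contact_force"],s["ee_pos"],s["width"])
p,d=bot.read_camera("scene"); cv2.imwrite("pics/scene8.png",cv2.resize(p[120:380,170:420],None,fx=2.3,fy=2.3,interpolation=cv2.INTER_CUBIC))
p,d=bot.read_camera("top"); cv2.imwrite("pics/top8.png",cv2.resize(p[75:275,270:480],None,fx=3,fy=3,interpolation=cv2.INTER_CUBIC))
E
```

```text
[-0.27   0.162 -0.824  0.176  0.058  3.009] [-4.22634053  1.01650385 -0.8893281 ] [ 0.53005007 -0.06227339  0.0096526 ] 0.06827357025479616
```

View pics/scene8.png

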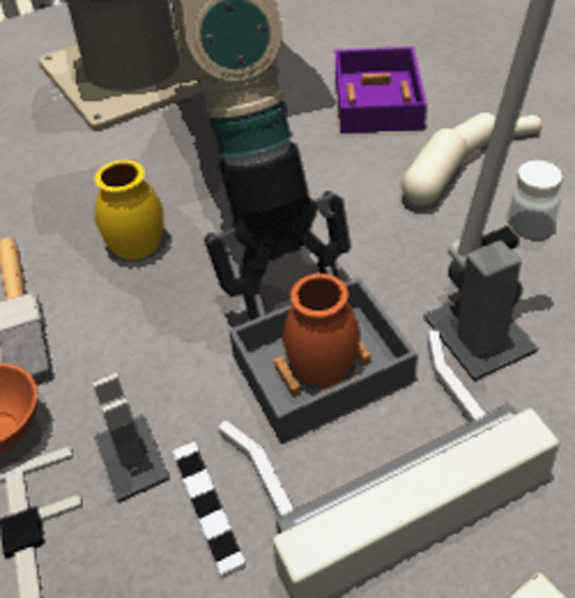

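View pics/top8.png

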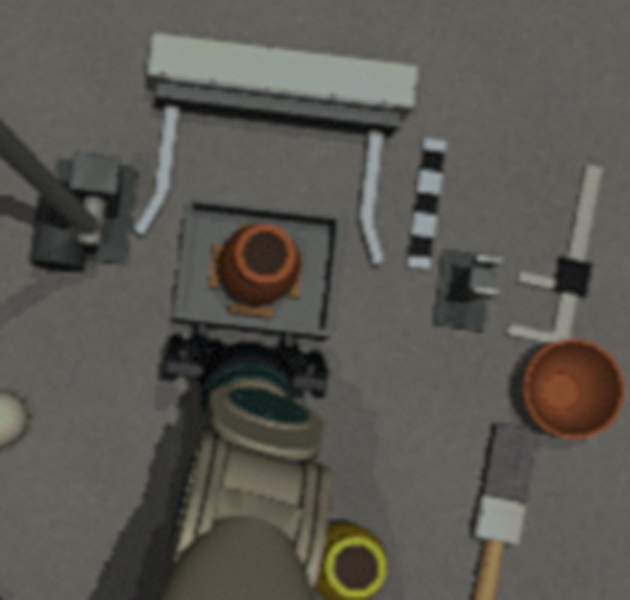

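The tray moves squarely with the pot upright, and its rim spans top-zoom (177–336, 206–338). I'll measure the remaining travel.

```bash
cat > m.py <<'E'
from h import *
z=lambda u,v:((u+.5)/3-.5+270,(v+.5)/3-.5+75)
def meas(c):
    tc=[ray("top",*z(u,v),.04) for u,v in c];t=np.mean(tc,0)[:2];e=tc[0]-tc[1]+tc[3]-tc[2]
    yaw=np.arctan2(-e[0],e[1]);O=np.array([.595,-.080]);a=-.125
    d=t-O;print("tray",t,"yaw",yaw,"station x,y",d@[np.cos(a),np.sin(a)],d@[-np.sin(a),np.cos(a)])
E
python3 -c "
from m import *
meas([(193,206),(336,219),(322,338),(177,324)])
meas([(188,298),(335,325),(315,441),(165,413)])
s=bot.observe();d=s['ee_pos'][:2]-[.595,-.08];print('tcp st',d@[.9922,-.1247],d@[.1247,.9922])"
```

```text
tray [ 0.58381462 -0.07611294] yaw -0.10159423195604997 station x,y -0.011582727265972344 0.0024621979940360247
tray [ 0.49706919 -0.06927949] yaw -0.19155208031600787 station x,y -0.09850329534500657 -0.001572631785754153
tcp st -0.06632214562207694 0.009461481962012373
```

Emit:
carry_out(deltas=[{"claw": 0.8,"dp": [0.004,-0.0005,0],"twist": [0,0,0]},{"claw": 0.8,"dp": [0.009,-0.001,0],"twist": [0,0,0]},{"claw": 0.8,"dp": [0.015,-0.002,0],"twist": [0,0,0]},{"claw": 0.8,"dp": [0.022,-0.003,0],"twist": [0,0,0]},{"claw": 0.8,"dp": [0.029,-0.0035,0],"twist": [0,0,0]},{"claw": 0.8,"dp": [0.036,-0.0045,0],"twist": [0,0,0]},{"claw": 0.8,"dp": [0.043,-0.0055,0],"twist": [0,0,0]},{"claw": 0.8,"dp": [0.05,-0.006,0],"twist": [0,0,0]},{"claw": 0.8,"dp": [0.056,-0.007,0],"twist": [0,0,0]},{"claw": 0.8,"dp": [0.061,-0.0075,0],"twist": [0,0,0]},{"claw": 0.8,"dp": [0.065,-0.008,0],"twist": [0,0,0]},{"claw": 0.8,"dp": [0.068,-0.0085,0],"twist": [0,0,0]},{"claw": 0.8,"dp": [0.071,-0.009,0],"twist": [0,0,0]},{"claw": 0.8,"dp": [0.074,-0.0092,0],"twist": [0,0,0]},{"claw": 0.8,"dp": [0.076,-0.0095,0],"twist": [0,0,0]}])

```text
t: 15.42
ee_pos: [0.6091, -0.0726, 0.0116]
eef_rot: [0.837, -0.053, -0.543, -0.034]
contact_force: [-4.6, -0.5, -1.4]
width: 0.0686
```

Emit:
carry_out(deltas=[{"claw": 0.8,"dp": [0.0015,-0.0002,0],"twist": [0,0,0]},{"claw": 0.8,"dp": [0.003,-0.0004,0],"twist": [0,0,0]},{"claw": 0.8,"dp": [0.003,-0.0004,0],"twist": [0,0,0]}])

```text
t: 15.8
ee_pos: [0.6122, -0.073, 0.0116]
eef_rot: [0.837, -0.053, -0.543, -0.034]
contact_force: [-2.7, 0.3, -1.4]
width: 0.0687
```

```bash
python3 - <<'E'
from m import *
s=bot.observe();print(s["qpos"].round(3),s["contact_force"],s["ee_pos"],s["width"])
d=s['ee_pos'][:2]-[.595,-.08];print('tcp st',d@[.9922,-.1247],d@[.1247,.9922])
p,d=bot.read_camera("top"); cv2.imwrite("pics/top9.png",cv2.resize(p[75:275,270:480],None,fx=3,fy=3,interpolation=cv2.INTER_CUBIC))
E
```

```text
[-0.247  0.277 -0.659  0.218  0.049  3.03 ] [-2.6889918   0.30177053 -1.36831973] [ 0.61218401 -0.07297679  0.01164701] 0.06874213918935786
tcp st 0.01617418001834979 0.009111271870074728
```

View pics/top9.png

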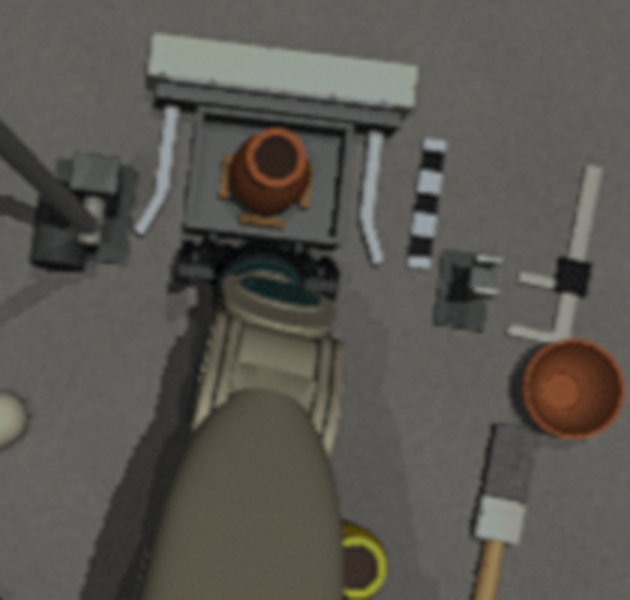

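Almost home, with no force rise yet. I creep the last few millimetres.

Emit:
carry_out(deltas=[{"claw": 0.8,"dp": [0.001,-0.0001,0],"twist": [0,0,0]},{"claw": 0.8,"dp": [0.002,-0.0002,0],"twist": [0,0,0]},{"claw": 0.8,"dp": [0.002,-0.0002,0],"twist": [0,0,0]}])

```text
t: 16.23
ee_pos: [0.6133, -0.073, 0.0115]
eef_rot: [0.837, -0.053, -0.544, -0.034]
contact_force: [-4.7, 0.3, 1.1]
width: 0.0686
```

Emit:
carry_out(deltas=[{"claw": 0.8,"dp": [0.001,-0.0001,0],"twist": [0,0,0]},{"claw": 0.8,"dp": [0.002,-0.0002,0],"twist": [0,0,0]},{"claw": 0.8,"dp": [0.002,-0.0002,0],"twist": [0,0,0]}])

```text
t: 16.6
ee_pos: [0.6135, -0.0731, 0.0112]
eef_rot: [0.836, -0.053, -0.545, -0.034]
contact_force: [-14.1, 0.4, 9.2]
width: 0.0681
```

The force rose to 14 N and the motion stopped, so the tray is against the stop. I back off straight, then rise.

Emit:
carry_out(deltas=[{"claw": 0.8,"dp": [-0.003,0.0004,0],"twist": [0,0,0]},{"claw": 0.8,"dp": [-0.01,0.0012,0],"twist": [0,0,0]},{"claw": 0.8,"dp": [-0.025,0.003,0],"twist": [0,0,0]},{"claw": 0.8,"dp": [-0.05,0.006,0.005],"twist": [0,0,0]},{"claw": 0.8,"dp": [-0.075,0.009,0.02],"twist": [0,0,0]},{"claw": 0.8,"dp": [-0.1,0.012,0.05],"twist": [0,0,0]},{"claw": 0.8,"dp": [-0.12,0.015,0.09],"twist": [0,0,0]},{"claw": 0.8,"dp": [-0.14,0.018,0.13],"twist": [0,0,0]},{"claw": 0.8,"dp": [-0.14,0.018,0.17],"twist": [0,0,0]},{"claw": 0.8,"dp": [-0.14,0.018,0.2],"twist": [0,0,0]},{"claw": 0.8,"dp": [-0.14,0.018,0.2],"twist": [0,0,0]}])

```text
t: 17.98
ee_pos: [0.4782, -0.056, 0.2157]
eef_rot: [0.839, -0.053, -0.54, -0.033]
contact_force: [0.0, 0.7, -0.7]
width: 0.0683
```

```bash
python3 - <<'E'
from m import *
s=bot.observe();print(s["contact_force"],s["ee_pos"],s["t"])
p,d=bot.read_camera("scene"); cv2.imwrite("pics/scene10.png",p)
p,d=bot.read_camera("top"); cv2.imwrite("pics/top10.png",cv2.resize(p[75:275,270:480],None,fx=3,fy=3,interpolation=cv2.INTER_CUBIC))
E
```

```text
[ 0.04734116  0.69071398 -0.73882764] [ 0.47817186 -0.05602564  0.21574578] 17.975
```

View pics/scene10.png

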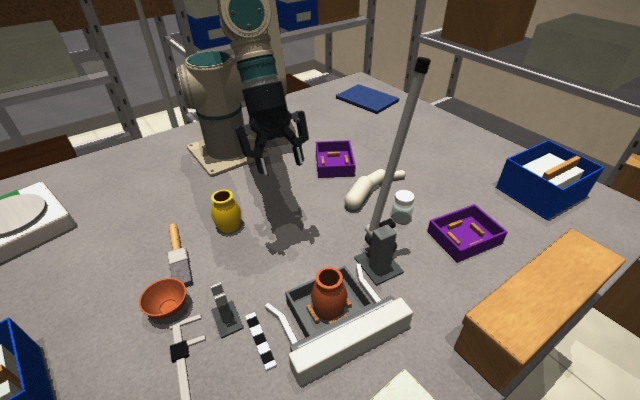

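View pics/top10.png

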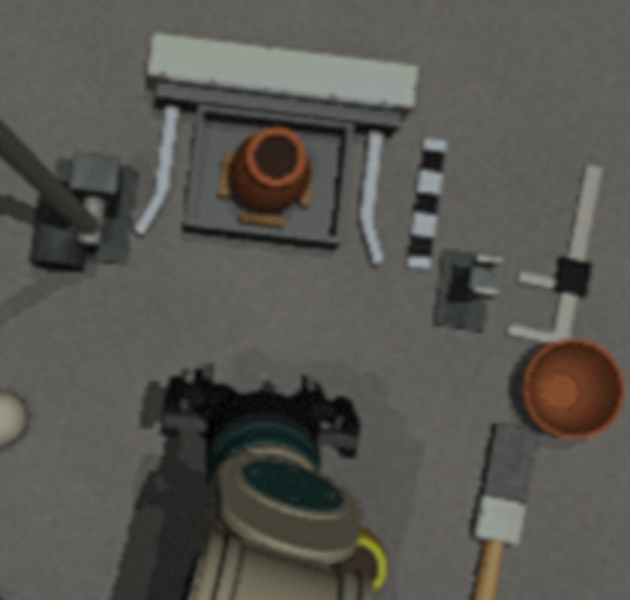

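```bash
python3 - <<'E'
from m import *
meas([(202,110),(354,124),(338,244),(184,228)])
print(bot.job_done())
E
```

```text
tray [ 0.6695064  -0.08855756] yaw -0.10601826868146173 station x,y 0.07499198776277857 0.0007982771430957576
the job is handed in; nothing more can be done
None
```

The job is done and handed in at about 18 s of the 64 s allowed, but no verdict is reported.

I pushed the bar up from underneath with the shut fingertips in one steady arc, and it went on to stand raised by itself. I then pushed the tray on its near wall with the open fingers, along the bay axis, until the force rose to about 14 N against the back stop. After that I backed the arm clear.

**Last checks, from the camera:**
- **Tray:** at station x ≈ 75 mm and y ≈ 1 mm, about 0.02 rad off square.
- **Pot and bar:** in the final views the pot stands in the middle of the tray and the bar is raised on its stop. I judged this by eye and did not measure the bar angle.
- **Bystanders:** the bowl, brush, gauge, scale bar, horn and jar look unmoved, also by eye.
- **Robot:** it touches nothing, with a residual force reading of 1 N or less.

**What did not go as planned:**
- **Elbow limit:** on the first approach the elbow reached its range limit, so the commanded pose was cut short by about 15 mm. Nothing was touched.
- **Kinematic model:** my first model of the arm disagreed by up to 62 mm. I refitted it to 0.03 mm before planning the tray push.

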